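# Brace the square jar in its stand and twist off the tight cap

## Robot

A 7-joint arm with a two-finger parallel gripper is mounted at the origin on a cart in front of the work surface, level with it; the furniture and walls round the work are solid. World frame = base frame: x ahead of the robot, y to its left, z up, the work surface at z = 0. Lengths are in mm, angles in rad, forces in N, time in s.
With the tool pointing down it reaches from about 425 to 950 mm from the base axis. Payload 4.7 kg.
Tool frame: the origin (TCP) lies between the finger pads; the fingertips stand 22 mm ahead of it and the grasp point (between the pads) lies 3 mm ahead of it; z points along the fingers, y is the line along which they close (so a half turn about z gives the same grasp; the last joint's range is limited). The gripper opens to 87 mm and grips with 3 to 60 N. Pads are 19 mm wide; open, the fingers measure 117 mm over their backs; the gripper's body (75 mm by 190 mm) begins 51 mm behind the grasp point.
Start: joints at [-1.343, 0.469, -0.049, 1.532, 0.024, 1.141, -0.082], TCP at [171.399, 652.893, 244.573] pointing down, gripper open.
Joint ranges: [-2.59, 2.59], [-0.33, 1.99], [-1.39, 1.29], [0.1, 2.45], [-1.04, 4.18], [0.21, 1.99], [-2.66, 2.66]. Speed limits (rad/s): [2.57, 2.57, 3.14, 3.14, 3.14, 3.14, 3.14].

## Interface

Orientations are given as a unit quaternion [w, x, y, z].
In Python, from rig import arm, eoat, kinematics, viewer gives the robot as it stands. Calls block until the motion is done:
- arm.reach(position, orientation): joint-space move of the TCP to a pose.
- arm.move_linear(position, velocity=150, orientation=None, f_stop=None): straight line of the TCP; orientation=None keeps the orientation; velocity is the mean speed in mm/s. With f_stop (N) it stops when the force on the tool has changed by that much, and returns True; else False.
- arm.move_joints(angles): joint-space move.
- eoat.open_gripper() and eoat.clamp(): open the fingers fully, or close them until they stop; the grip force is fixed at half the most.
- arm.sleep(seconds).
- kinematics.ik(position, orientation): joint angles nearest the present ones, or None.
- arm.state(): the state.
- viewer.snapshot(name): name is "scene" or "top" or "wrist"; returns a dict with "frame" (400x640x3 uint8, blue, green, red), "vertical_fov" (degrees; the focal length in pixels is half the picture's height over the tangent of half this angle, whatever the lens; pixels are square), "cx", "cy" (the principal point, pixels), "position" and "rotation" of the camera in the world. Camera axes: x right, y down, z forward; pixel columns grow to the right and rows downward; lengths in mm; the calibration is good to about 2 mm. A picture is of the moment at which its call begins. There is no depth.
A pose or a line that the arm cannot do raises arm.PlanningError and nothing moves.
- arm.hand_in(): hands the job in; it is judged then, once.
The state is a dict: "time_s": time; "joints": joint angles; "qvel": joint speeds; "joint_torque": joint torques, N m; "ee_pos": TCP position; "orientation": TCP orientation; "contact_force": force on the tool from outside, world axes, zero at the start; "moment": the same for the moment, N m; "gripper_width": opening from 0.0 (shut) to 1.0 (fully open); "grasp_force": force on a finger pad.
Only numpy, scipy, OpenCV 4.12 (cv2) and the standard library are available. Lean on these libraries where they do the work, as an engineer would, in place of code of your own. Each camera call takes 0.05 s, during which the arm holds its last target. There are 200 camera calls.

## Task

On the worktop a square glass jar sits in a jar-opening stand. Brace it by swinging the stand's turnbutton round until its arm lies over the jar's shoulder, pointing straight at the jar; then unscrew the tight cap (anticlockwise seen from above, about a fifth of a turn) until its lugs come free, and lift it straight up. Finish while holding the cap in the gripper, level and straight above the mouth with its lower edge two to four centimetres over the jar's rim, the jar still seated and braced in the stand, and do not knock over or push about the other things.

Things in the scene. Friction and masses are not known exactly. Their poses are not given: they have to be found in the camera images.
- stand: dark wooden stand, fixed to the worktop: board 110 (its x) x 190 (its y) x 10 mm, origin at the centre of the underside, z up. The jar stands on the board at (0, +45 mm) in a square recess 79 mm wide with walls to 28 mm height, which keeps it from turning; a post of 28 mm diameter at (0, -50 mm) carries the turnbutton
- turnbutton (a joint): angle (rad) of the steel turnbutton about the post's upright axis, anticlockwise seen from above: 0 = arm along the stand's +x, 1.57 = arm along its +y, straight at the jar, its end 9 mm over the jar's shoulder (2 mm above it). Starts between -0.25 and 0.4, has a stop at 1.6, stays where it is left (friction 0.06 N m)
- turnbutton_grip (a point): centre of the turnbutton's upright fin, on the pivot axis, 100 mm above the worktop; its x axis points along the arm. The fin is 36 mm long (along the arm), 10 mm thick, from 88 to 112 mm height; the flat arm below it is 16 mm wide, at 82 to 88 mm height, and reaches 66 mm from the pivot. Pinch the fin across and twist, or push it
- jar: loose square glass jar, about 0.45 kg, origin at the centre of its underside (10 mm above the worktop), axes parallel to the stand's, z up: body 76 x 76 mm, flat shoulder at 70 mm, round neck of 38 mm diameter, rim at 107 mm height. Three lug ledges on the neck (outer radius 24.5 mm) hold the cap down
- jar_mouth (a point): centre of the jar's mouth, at the height of its rim: 107 mm above the jar's underside, 117 mm above the worktop while it is in the stand
- cap: loose steel screw cap on the jar, about 60 g, 58 mm outer diameter, 22 mm high, knurled skirt; origin at the centre of its lower edge (92 mm above the jar's underside when on), z up. Three lugs sit under the jar's ledges. A sprung liner inside keeps it tight (0.2 to 0.4 N m of friction until free) and pushes it up by about 4 mm when free
- cap_mid (a point): centre of the cap, half-way up (11 mm above its lower edge), 113 mm above the worktop when on. Its x axis starts 0.03 to 0.12 rad anticlockwise of the jar's x axis; the cap is free to lift when that angle is between 0.9 and 1.5 rad; stops block it near 1.55 rad and just clockwise of the start
- pepper_grinder: small glass pepper grinder with a black cap, 43 x 43 x 112 mm, loose, stands behind the stand; bystander, origin at the centre of its underside
- salt_bowl: stoneware pinch bowl of salt, 110 mm across, 51 mm high, loose, at the left or right side of the work area; bystander, origin at the centre of its underside
- jar_oats: low round clip-top glass jar, 94 mm across, 69 mm high, loose, at the other side; bystander, origin at the centre of its underside
- jar_cashew: round clip-top glass jar, 114 mm across, 99 mm high, loose, at the back; bystander, origin at the centre of its underside
- jar_flour: round clip-top glass jar, 103 mm across, 165 mm high, loose, at the back; bystander, origin at the centre of its underside
- oil_bottle_old: square bottle with a black cap, 42 x 42 x 170 mm, loose, at the back right; bystander, origin at the centre of its underside
There are look-alikes about, which are no part of the job. Several things have the shape of the cap; the one meant has the colours described above.

How it is judged:
By the outcome, as a careful person would: the job done as asked, in the order asked, and still so for the second after the job is handed in, while the arm keeps its last pose, push and grip.
It also fails if it takes over 53 s, if anything falls off the work surface, if the arm or the gripper's body presses on something with over 40 N, if the wrist force passes 120 N, or if a joint passes its speed limit or range.

## Working session

There is one attempt and no reset: what is moved stays moved. The work goes in short steps, each a Python script; the robot and the scene stay as the last script left them, time stands still between calls to the robot, and variables do not carry over. Pictures are saved under pics/ and viewed, at most 10 in all, crops included, and the job is handed in when it is done.

```bash
mkdir -p pics; ls; cat > h.py <<'E'
import numpy as np, cv2
from rig import arm, eoat, kinematics, viewer
def snap(n, f=None):
    s=viewer.snapshot(n)
    if f: cv2.imwrite('pics/'+f, s['frame'])
    return s
def foc(s): return s['frame'].shape[0]/2/np.tan(np.radians(s['vertical_fov'])/2)
def ray(s,u,v):
    f=foc(s); d=np.array(s['rotation'])@np.array([(u-s['cx'])/f,(v-s['cy'])/f,1.])
    return np.array(s['position'],float), d/np.linalg.norm(d)
def onz(s,u,v,z):
    p,d=ray(s,u,v); return p+d*(z-p[2])/d[2]
def proj(s,P):
    c=np.array(s['rotation']).T@(np.array(P,float)-s['position']); f=foc(s)
    return c[0]/c[2]*f+s['cx'], c[1]/c[2]*f+s['cy']
def tri(rays):
    A=np.zeros((3,3));b=np.zeros(3)
    for p,d in rays:
        M=np.eye(3)-np.outer(d,d);A+=M;b+=M@p
    return np.linalg.solve(A,b)
E
python3 - <<'E'
from h import *
import pickle
a=snap('scene','s1.png');b=snap('top','t1.png');c=snap('wrist','w1.png')
pickle.dump([a,b,c],open('s1.pkl','wb'))
for s in (a,b,c): print(s['position'],np.round(s['rotation'],3).tolist(),s['vertical_fov'],s['cx'],s['cy'])
print(arm.state())
E
```

```text
pics
[ 127.06399733 -530.1515921   944.92598903] [-0.315, 0.878, -0.34, 0.115] 53.778185517526246 312.8785315729527 197.33524944410618
[ 411.98197642    1.49056503 1199.65660833] [-0.041, 0.711, -0.7, 0.053] 53.646927002532955 325.26242161344885 195.54741055592967
[ 91.8616416  672.35881844 382.63318371] [0.119, 0.783, 0.604, 0.091] 60.302824303509226 320.8400044992662 201.89848386981308
{'time_s': 0.15, 'joints': array([-1.34291871,  0.46926265, -0.04859301,  1.53338429,  0.02410799,
        1.14101097, -0.08231281]), 'qvel': array([-1.10601065e-03, -2.23264788e-03, -8.79414250e-04, -3.75637625e-03,
        5.35073660e-04,  4.54705941e-04, -2.16396705e-05]), 'joint_torque': array([ 6.51584487e-04, -5.08431065e+01, -8.07207660e-02, -2.36416537e+01,
       -6.13179384e-02,  3.56656197e-02,  1.02172576e-04]), 'ee_pos': array([171.30616784, 652.47377831, 243.75103568]), 'orientation': array([-6.80119500e-05,  1.28029581e-01,  9.91770074e-01, -7.36634944e-04]), 'contact_force': array([ 0.72519582, -0.37649624,  0.19821556]), 'moment': array([ 0.00123542, -0.00249688, -0.0576532 ]), 'grasp_force': 0.0, 'gripper_width': 1.0033826389487819}
```

```bash
python3 - <<'E'
s=open('h.py').read()
s=s.replace("np.array(s['rotation'])","Rq(s['rotation'])").replace("def foc","from scipy.spatial.transform import Rotation as Rn\ndef Rq(q): return Rn.from_quat(np.roll(q,-1)).as_matrix()\ndef foc")
open('h.py','w').write(s)
E
python3 -c "
from h import *
import pickle
for s in pickle.load(open('s1.pkl','rb')): print(np.round(Rq(s['rotation']),2).tolist())"
```

```text
[[0.74, -0.53, 0.42], [-0.67, -0.57, 0.47], [-0.01, -0.63, -0.77]]
[[0.01, -0.99, 0.13], [-1.0, -0.02, -0.02], [0.02, -0.13, -0.99]]
[[0.25, 0.92, 0.29], [0.97, -0.24, -0.08], [-0.0, 0.3, -0.96]]
```

View pics/s1.png

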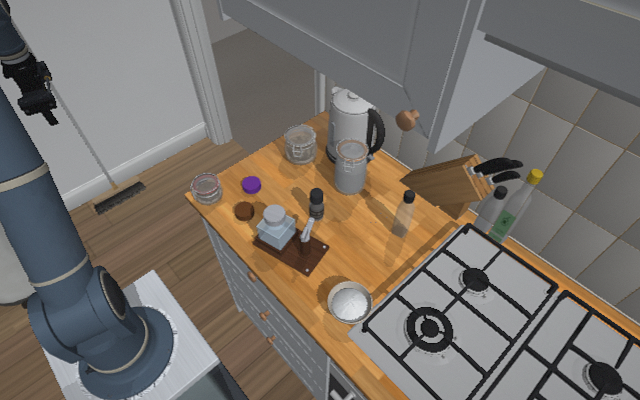

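View pics/t1.png

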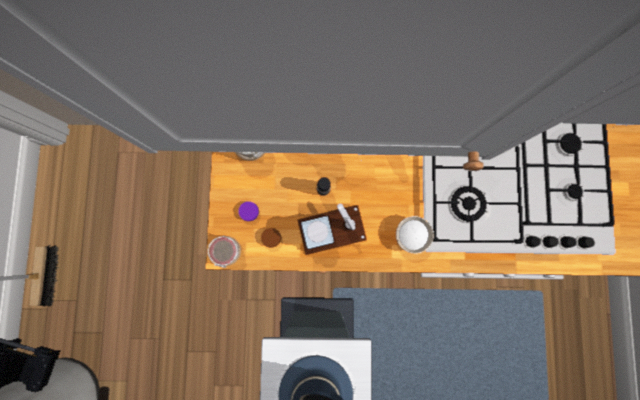

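```bash
python3 - <<'E'
from h import *
import pickle
a,b,c=pickle.load(open('s1.pkl','rb'))
cap=tri([ray(a,275,213),ray(b,318,232)])
print('cap rough',cap, onz(b,318,232,124)); post=onz(b,350,224,100); print('post',post)
for n,u,v,z in [('grinder',323,186,110),('bowl',415,234,40),('oats',222,250,69)]: print(n,onz(b,u,v,z))
# wrist cam pose relative to tool
st=arm.state(); R=Rq(st['orientation']); Rc=Rq(c['rotation'])
off=R.T@(c['position']-st['ee_pos']); rel=R.T@Rc
print(off, np.round(rel,3).tolist(), np.round(R,2).tolist())
np.savez('wc.npz',off=off,rel=rel)
# candidate view poses: tool down, yaw
mid=(cap+np.array([post[0],post[1],110]))/2
for yaw in np.linspace(-np.pi,np.pi,17)[:-1]:
    Rt=Rn.from_euler('z',yaw).as_matrix()@np.diag([1,-1,-1.])
    fwd=Rt@rel[:,2]
    cpos=np.array([mid[0],mid[1],110])-fwd*300/abs(fwd[2])
    tcp=cpos-Rt@off
    q=np.roll(Rn.from_matrix(Rt).as_quat(),1)
    j=kinematics.ik(tcp,q)
    print(round(yaw,2),np.round(tcp),None if j is None else np.round(j,2))
E
```

```text
cap rough [4.58252444e+02 3.97721391e-01 1.26175841e+02] [456.34027893   1.52815625 124.        ]
post [480.90282252 -87.08614903 100.        ]
grinder [584.9655669  -10.19544883 110.        ]
bowl [ 458.41659219 -282.99782555   40.        ]
oats [403.81193432 271.1645377   69.        ]
[  81.88246748   -1.14729486 -138.88500223] [[0.0, -0.955, -0.296], [1.0, 0.0, 0.0], [-0.0, -0.296, 0.955]] [[-0.97, 0.25, -0.0], [0.25, 0.97, -0.0], [-0.0, -0.0, -1.0]]
-3.14 [459. -42. 271.] [-0.62  0.08  0.67  2.01 -0.06  1.06  1.65]
-2.75 [459. -47. 271.] [-0.61  0.08  0.67  2.01 -0.06  1.06  2.05]
-2.36 [461. -50. 271.] [-0.57  0.09  0.64  2.01 -0.06  1.06  2.45]
-1.96 [464. -53. 271.] [ 1.03  0.28 -1.17  1.93  0.28  1.12  2.5 ]
-1.57 [469. -54. 271.] None
-1.18 [473. -54. 271.] [-0.95  0.18  1.13  2.   -0.18  1.08 -2.5 ]
-0.79 [477. -52. 271.] [-0.95  0.19  1.13  1.99 -0.19  1.08 -2.1 ]
-0.39 [479. -48. 271.] [-0.95  0.2   1.13  1.98 -0.2   1.08 -1.7 ]
0.0 [481. -44. 271.] [-0.86  0.17  0.99  1.98 -0.16  1.07 -1.37]
0.39 [480. -40. 271.] [-0.8   0.15  0.9   1.98 -0.13  1.07 -1.02]
0.79 [478. -36. 271.] [-0.77  0.14  0.85  1.98 -0.12  1.07 -0.65]
1.18 [475. -34. 271.] [-0.74  0.13  0.8   1.99 -0.1   1.07 -0.28]
1.57 [471. -32. 271.] [-0.71  0.11  0.76  2.   -0.09  1.07  0.09]
1.96 [466. -33. 271.] [-0.68  0.1   0.73  2.   -0.08  1.06  0.47]
2.36 [463. -35. 271.] [-0.65  0.09  0.7   2.01 -0.07  1.06  0.86]
2.75 [460. -38. 271.] [-0.64  0.09  0.68  2.01 -0.06  1.06  1.25]
```

```bash
cat >> h.py <<'E'
def Rt(yaw): return Rn.from_euler('z',yaw).as_matrix()@np.diag([1,-1,-1.])
def quat(yaw): return np.roll(Rn.from_matrix(Rt(yaw)).as_quat(),1)
E
python3 - <<'E'
from h import *
import pickle
arm.reach([481,-44,271],quat(0)); w1=snap('wrist','w2.png')
arm.reach([471,-32,271],quat(1.2)); w2=snap('wrist','w3.png')
pickle.dump([w1,w2],open('s2.pkl','wb'))
st=arm.state(); print(st['time_s'],st['ee_pos'])
cv2.imwrite('pics/w23.png',np.hstack([cv2.resize(w['frame'],(400,250),interpolation=cv2.INTER_AREA) for w in (w1,w2)]))
for w in (w1,w2): print(proj(w,[457,1,124]),proj(w,[481,-87,112]))
E
```

```text
3.9667 [471.0820232  -31.9773155  270.98711168]
(np.float64(269.9852207504404), np.float64(219.8848296527609)) (np.float64(368.9273913246483), np.float64(190.3249997392817))
(np.float64(291.2597787691709), np.float64(163.8093674104725)) (np.float64(352.25351219313865), np.float64(238.6827914770913))
```

View pics/w2.png

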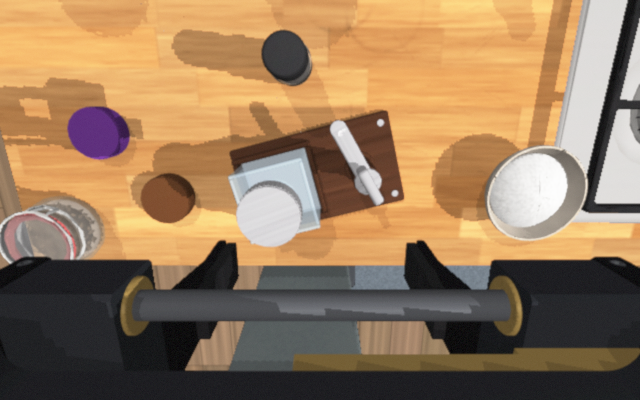

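View pics/w3.png

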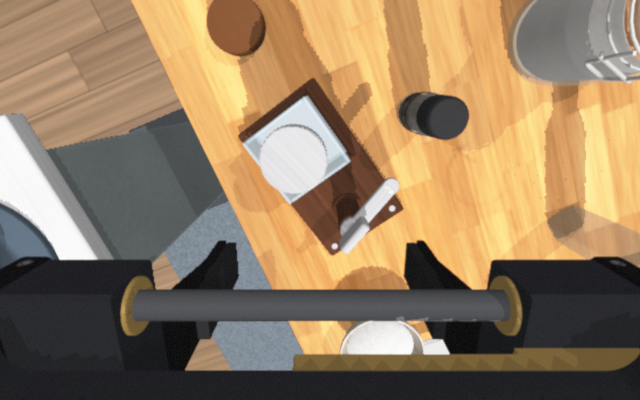

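```bash
python3 - <<'E'
from h import *
import pickle
w1,w2=pickle.load(open('s2.pkl','rb'))
A=w1['frame'][95:245,225:405]; B=w2['frame'][95:265,235:405]
f=lambda X,h:cv2.resize(X,(395,int(395*X.shape[0]/X.shape[1])),interpolation=cv2.INTER_CUBIC)
a,b=f(A,0),f(B,0); H=max(len(a),len(b)); p=lambda x:np.pad(x,((0,H-len(x)),(0,5),(0,0)))
cv2.imwrite('pics/c1.png',np.hstack([p(a),p(b)])); print(395/180,395/170)
for w in (w1,w2):
    hsv=cv2.cvtColor(w['frame'],cv2.COLOR_BGR2HSV)
    m=((hsv[...,1]<18)&(hsv[...,2]>150)).astype(np.uint8)
    m[255:]=0
    n,l,s,c=cv2.connectedComponentsWithStats(m)
    for i in range(1,n):
        if s[i,4]>150:
            cs=cv2.findContours((l==i).astype(np.uint8),0,1)[0][0]
            print(s[i],c[i].round(1),cv2.minEnclosingCircle(cs),cv2.minAreaRect(cs))
E
```

```text
2.1944444444444446 2.323529411764706
[ 555    0   72  174 6347] [589.1  76. ] ((605.0, 86.26878356933594), 88.78807067871094) ((586.0921630859375, 81.88371276855469), (42.11445999145508, 177.56405639648438), 13.055248260498047)
[620  19  20  82 790] [632.4  70.2] ((630.2767944335938, 59.06228256225586), 41.00108337402344) ((636.6309204101562, 60.600563049316406), (15.586835861206055, 81.9901123046875), 13.5704345703125)
[ 595  109   45   95 3029] [620.4 164.6] ((618.0, 157.70213317871094), 49.92902755737305) ((617.0, 156.0), (94.0, 44.0), 90.0)
[ 330  121   54   84 1323] [356.8 159.2] ((357.5, 162.0), 46.76814270019531) ((358.9205322265625, 161.0645294189453), (93.23358154296875, 18.740419387817383), 56.63363265991211)
[ 490  153   78   74 4442] [528.8 189.8] ((528.2070922851562, 189.19528198242188), 41.2696647644043) ((528.7200317382812, 189.9600067138672), (68.0, 82.40000915527344), 53.13010025024414)
[ 229  174   91   72 3502] [269.1 214.2] ((274.0, 201.0), 51.478248596191406) ((269.4389343261719, 203.0850830078125), (83.04801177978516, 73.5894775390625), 65.43283081054688)
[  0 2
[... 531 characters left out ...]
46374511719, 150.92697143554688), 51.39968490600586) ((295.2837829589844, 152.29730224609375), (78.23465728759766, 78.00216674804688), 54.462318420410156)
[   0  115   96  140 5424] [ 35.6 194.1] ((48.0, 184.5), 83.90033721923828) ((28.2390079498291, 197.05648803710938), (167.73207092285156, 52.97125244140625), 57.56744384765625)
[341 178  57  56 816] [374.6 202.5] ((368.7616882324219, 207.23831176757812), 37.87323760986328) ((369.8713073730469, 208.3148193359375), (16.577468872070312, 75.6634521484375), 44.30972671508789)
[341 224  28  29 283] [355.2 237.7] ((354.5, 237.5), 17.7342472076416) ((354.8040466308594, 237.81707763671875), (8.626452445983887, 35.38307571411133), 43.02506637573242)
```

View pics/c1.png

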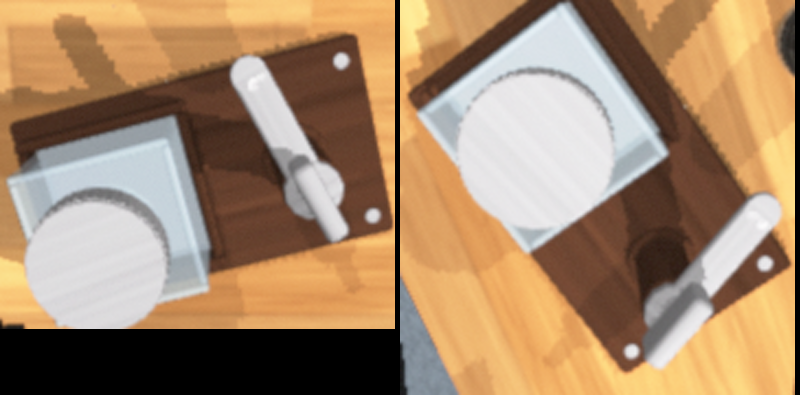

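```bash
python3 - <<'E'
from h import *
import pickle
w1,w2=pickle.load(open('s2.pkl','rb'))
def T(n,p,q):
    r=[ray(w1,*p),ray(w2,*q)]; P=tri(r); e=[np.linalg.norm(np.cross(P-o,d)) for o,d in r]; print(n,P.round(1),'gap',np.round(e,2)); return P
# cap top: fit ellipse on top-disc region by brightness
for w,c in ((w1,(268.5,215.8)),(w2,(293.1,161.3))):
    g=cv2.cvtColor(w['frame'],cv2.COLOR_BGR2GRAY).astype(float)
    e=[]
    for t in np.linspace(0,2*np.pi,72,endpoint=False):
        r=np.arange(25,40,.25); v=cv2.remap(g.astype(np.float32),(c[0]+r*np.cos(t)).astype(np.float32)[None],(c[1]+r*np.sin(t)).astype(np.float32)[None],1)[0]
        i=np.argmin(np.gradient(cv2.GaussianBlur(v[None],(9,1),0)[0])); e.append((c[0]+r[i]*np.cos(t),c[1]+r[i]*np.sin(t)))
    print('ell',cv2.fitEllipseAMS(np.float32(e)))
cap=T('cap',(268.5,215.8),(293.1,161.3))
fin=T('fin',(372.2,186.1),(354.2,236.5))
tip=T('tip',(337.6,125.5),(392.5,184.1))
c1=T('c far-right',(386.3,111.4),(402,208.2)); c2=T('c near-right',(403.2,198.4),(332.7,254.2))
c3=onz(w1,230.5,151.5,10); print(c3)
print('yaw',np.arctan2(*(c1-c2)[1::-1]), np.arctan2(*(c3-c1)[1::-1])-np.pi/2, 'post->cap',np.arctan2(*(cap-fin)[1::-1])-np.pi/2, np.linalg.norm((cap-fin)[:2]))
d=tip-fin; print('arm dir',np.arctan2(d[1],d[0]),np.linalg.norm(d[:2]), [np.arctan2(*(onz(w,*a,88)-onz(w,*b,112))[1::-1]) for w,a,b in ((w1,(337.6,125.5),(372.2,186.1)),(w2,(392.5,184.1),(354.2,236.5)))])
# prediction of stand centre from corners
u=(c3-c1)/np.linalg.norm(c3-c1)
E
```

```text
ell ((268.17230224609375, 216.13861083984375), (59.69034194946289, 66.25566864013672), 109.84041595458984)
ell ((293.1292724609375, 161.1554412841797), (66.96309661865234, 70.63760375976562), 150.04144287109375)
cap [459.3   2.3 121.1] gap [0.56 0.56]
fin [482.3 -91.3  99.8] gap [0.61 0.61]
tip [535.4 -59.4  83.2] gap [0.1 0.1]
c far-right [ 545.2 -118.2    4. ] gap [0.34 0.34]
c near-right [ 443.3 -143.7    8.8] gap [0.62 0.62]
[499.59265362  61.32042009  10.        ]
yaw 0.24493431922458933 0.24870087647627015 post->cap 0.24071624149001347 96.3493145575831
arm dir 0.5400863872067222 61.96103154385312 [np.float64(0.5412929039841599), np.float64(0.49342209271917675)]
```

```bash
python3 - <<'E'
from h import *
import pickle
w1,w2=pickle.load(open('s2.pkl','rb'));a,b,c=pickle.load(open('s1.pkl','rb'))
for n,p,q,z in [('cap',(268.2,216.1),(293.1,161.2),124),('fin',(372.2,186.1),(354.2,236.5),112),('tip',(337.6,125.5),(392.5,184.1),88),('c1',(386.3,111.4),(402,208.2),10),('c2',(403.2,198.4),(332.7,254.2),10)]:
    print(n,onz(w1,*p,z).round(1),onz(w2,*q,z).round(1))
print(w1['position'],w2['position'])
c1=(onz(w1,386.3,111.4,10)+onz(w2,402,208.2,10))/2;c2=(onz(w1,403.2,198.4,10)+onz(w2,332.7,254.2,10))/2
y=.245; S=(c1+c2)/2+95*np.array([-np.sin(y),np.cos(y),0]); R=Rn.from_euler('z',y).as_matrix()
print('stand',S,'post',S+R@[0,-50,0],'jar',S+R@[0,45,0], np.linalg.norm(c1-c2))
E
```

```text
cap [460.5   2.4 124. ] [459.3   2.5 124. ]
fin [484.9 -89.8 112. ] [483.4 -85.6 112. ]
tip [535.9 -59.1  88. ] [534.8 -57.9  88. ]
c1 [ 545.2 -117.3   10. ] [ 544.8 -115.6   10. ]
c2 [ 443.1 -143.7   10. ] [ 444.  -142.6   10. ]
[562.27103915 -43.86127057 409.97457817] [500.10398524  43.08494228 410.01939097]
stand [471.22146408 -37.66116765  10.        ] post [483.34928031 -86.16803389  10.        ] jar [460.30642946   5.99501198  10.        ] 104.88130864323534
```

```bash
cat >> h.py <<'E'
def spin(d,n=4):
    q=np.array(arm.state()['joints'])
    for i in range(1,n+1):
        t=q.copy(); t[6]+=d*i/n; arm.move_joints(t)
def rep(n=''):
    s=arm.state(); R=Rq(s['orientation']); print(n,round(s['time_s'],2),s['ee_pos'].round(1),'yaw',round(float(np.arctan2(R[1,0],R[0,0])),3),'F',s['contact_force'].round(1),'M',s['moment'].round(2),'w',round(s['gripper_width'],3),'g',round(s['grasp_force'],1),'j',s['joints'].round(2))
E
python3 - <<'E'
from h import *
P=[483.6,-88.7]; Y=0.528
arm.reach(P+[170],quat(Y)); rep('hover')
print('stop',arm.move_linear(P+[113.5],60,f_stop=12)); rep('down')
w=snap('wrist','w4.png')
eoat.clamp(); rep('clamped')
E
```

```text
hover 4.51 [484.  -88.5 170.3] yaw 0.531 F [0.6 0.5 0.8] M [-0.07  0.07 -0.  ] w 1.0 g 0.0 j [-0.6   0.34  0.85  2.07 -0.33  0.87 -0.59]
stop False
down 5.6 [483.9 -88.9 113.8] yaw 0.528 F [0.2 0.4 0.5] M [-0.11  0.1  -0.  ] w 1.0 g 0.0 j [-0.52  0.43  0.78  2.12 -0.44  0.75 -0.5 ]
clamped 6.87 [483.4 -88.4 113.5] yaw 0.528 F [-0.4  1.2  1.8] M [0.16 0.33 0.05] w 0.11 g 30.0 j [-0.52  0.43  0.78  2.12 -0.44  0.76 -0.5 ]
```

```bash
python3 - <<'E'
from h import *
for k in range(3): spin(1.287/3,1); rep('spin')
E
```

```text
spin 7.36 [483.4 -88.4 113.5] yaw 0.955 F [-1.   0.5  0.4] M [-0.01  0.15  0.05] w 0.114 g 30.0 j [-0.52  0.43  0.78  2.12 -0.44  0.76 -0.07]
spin 7.85 [483.5 -88.4 113.5] yaw 1.381 F [-0.5 -0.1 -0.2] M [-0.    0.16  0.01] w 0.114 g 30.0 j [-0.52  0.43  0.78  2.12 -0.44  0.75  0.35]
spin 8.34 [483.5 -88.4 113.5] yaw 1.807 F [-0.3  0.3  1.4] M [-0.01  0.07  0.03] w 0.109 g 30.0 j [-0.52  0.43  0.78  2.12 -0.44  0.75  0.78]
```

```bash
python3 - <<'E'
from h import *
import pickle
eoat.open_gripper(); rep('open')
arm.move_linear([483.5,-88.5,200],150)
d=np.load('wc.npz'); ws=[]
for y in (1.6,0.1):
    fwd=Rt(y)@d['rel'][:,2]; tcp=np.array([466,-25,110])-fwd*230/abs(fwd[2])-Rt(y)@d['off']
    arm.reach(tcp,quat(y)); ws.append(snap('wrist'))
rep()
pickle.dump(ws,open('s3.pkl','wb'))
cs=[]
for w in ws:
    u,v=proj(w,[468,-25,110]); u,v=int(u),int(v); print(u,v,proj(w,[460,2.5,124]),proj(w,[483.5,-88.5,112]))
    cs.append(cv2.resize(w['frame'][max(0,v-130):v+130,u-130:u+130],(400,int(400*w['frame'][max(0,v-130):v+130].shape[0]/260)),interpolation=cv2.INTER_CUBIC)); print(max(0,v-130),u-130,cs[-1].shape)
H=min(len(c) for c in cs); cv2.imwrite('pics/c2.png',np.hstack([c[:H] for c in cs]))
E
```

```text
open 9.74 [483.5 -88.4 113.5] yaw 1.81 F [-0.4  0.7 -0.5] M [-0.09 -0.    0.06] w 0.999 g 0.0 j [-0.52  0.43  0.78  2.12 -0.44  0.75  0.78]
 12.28 [455.5 -27.5 201.1] yaw 0.1 F [ 0.9 -0.2 -1. ] M [-0.07  0.15  0.01] w 0.997 g 0.0 j [-0.98  0.27  1.13  2.12 -0.31  0.92 -1.14]
324 201 (np.float64(313.368036171997), np.float64(166.2186991030382)) (np.float64(342.1217855613371), np.float64(284.27752538796403))
71 194 (400, 400, 3)
317 197 (np.float64(275.0966716163248), np.float64(211.3350079833059)) (np.float64(412.36185215461694), np.float64(185.91851778159693))
67 187 (400, 400, 3)
```

View pics/c2.png

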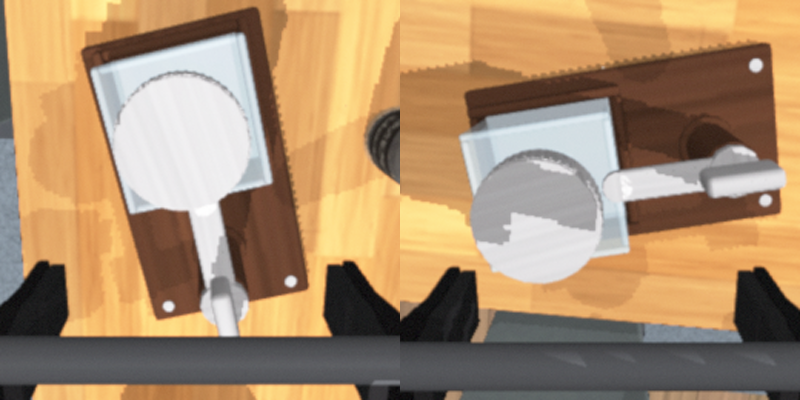

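```bash
python3 - <<'E'
from h import *
import pickle
ws=pickle.load(open('s3.pkl','rb')); C=[]
for w,c in zip(ws,((311.7,164),(275.8,209.4))):
    g=cv2.GaussianBlur(cv2.cvtColor(w['frame'],cv2.COLOR_BGR2LAB)[...,2],(3,3),0).astype(np.float32)
    gg=cv2.cvtColor(w['frame'],cv2.COLOR_BGR2GRAY).astype(np.float32); e=[]
    for t in np.linspace(0,2*np.pi,90,endpoint=False):
        r=np.arange(37,49,.25); X=(c[0]+r*np.cos(t)).astype(np.float32)[None];Y=(c[1]+r*np.sin(t)).astype(np.float32)[None]
        v=cv2.remap(gg,X,Y,1)[0]; i=np.argmax(abs(np.gradient(cv2.GaussianBlur(v[None],(9,1),0)[0]))); e.append((X[0,i],Y[0,i]))
    e=np.float32(e); el=cv2.fitEllipseAMS(e); print(el, onz(w,*el[0],124).round(1),onz(w,*c,124).round(1)); C.append((w,el[0],c))
for k in (1,2): print(tri([ray(c[0],*c[k]) for c in C]).round(1))
w=ws[1]; P=lambda x,y:onz(w,(x-400)/1.538+187,y/1.538+67,88)
t=P(618,186);n=P(700,177); print(t,n,np.arctan2(*(t-n)[1::-1]), 'from post',np.arctan2(t[1]+88.5,t[0]-483.5), 'post->cap',np.arctan2(2.5+88.5,460-483.5))
E
```

```text
((311.2942810058594, 163.2393341064453), (88.94195556640625, 91.80841827392578), 187.7677459716797) [458.6   4.4 124. ] [458.9   3.9 124. ]
((275.3896484375, 207.42855834960938), (86.01793670654297, 87.5368881225586), 23.619911193847656) [462.7   2.5 124. ] [461.4   2.1 124. ]
[458.9   3.  114.2]
[458.9   2.7 117.1]
[470.07565099 -32.95801446  88.        ] [478.62489657 -72.42469541  88.        ] 1.7841197445651948 from post 1.807945566404567 post->cap 1.8235167707336069
```

```bash
python3 - <<'E'
from h import *
P=[460.2,2.8]; Y=0.95
arm.reach(P+[185],quat(Y)); rep('hover')
print('stop',arm.move_linear(P+[117],60,f_stop=10)); rep('down')
eoat.clamp(); rep('clamped')
E
```

```text
hover 12.98 [460.3   2.3 185.1] yaw 0.948 F [ 0.1 -0.1 -0.2] M [-0.1   0.11 -0.01] w 0.997 g 0.0 j [-0.83  0.24  0.86  2.13 -0.24  0.87 -0.45]
stop False
down 14.27 [460.5   2.8 117.3] yaw 0.95 F [ 0.4 -0.6  0. ] M [-0.1   0.13 -0.04] w 0.999 g 0.0 j [-0.72  0.36  0.77  2.19 -0.38  0.72 -0.32]
clamped 14.89 [459.5   3.4 116.9] yaw 0.95 F [-3.9  2.4  3.7] M [ 0.37  0.71 -0.02] w 0.659 g 30.0 j [-0.72  0.36  0.77  2.19 -0.38  0.73 -0.32]
```

```bash
python3 - <<'E'
from h import *
for k in range(4): spin(0.28,1); rep('spin')
E
```

```text
spin 15.27 [459.8   3.1 116.9] yaw 1.228 F [-0.   0.  -0.6] M [-0.15  0.09  0.14] w 0.664 g 30.0 j [-0.72  0.36  0.77  2.19 -0.38  0.73 -0.04]
spin 15.63 [460.   3. 117.] yaw 1.504 F [ 0.  -0.1  0.8] M [-0.07  0.09  0.09] w 0.662 g 30.0 j [-0.72  0.36  0.77  2.19 -0.38  0.73  0.24]
spin 16.0 [460.7   2.9 118. ] yaw 1.782 F [-3.5  0.4 12.3] M [-0.04  0.7   0.21] w 0.659 g 30.0 j [-0.72  0.36  0.77  2.19 -0.38  0.73  0.52]
spin 16.37 [461.7   2.8 119.1] yaw 2.059 F [-2.3 -0.4 11. ] M [-0.03  0.55  0.18] w 0.661 g 30.0 j [-0.72  0.36  0.77  2.18 -0.38  0.73  0.79]
```

```bash
python3 - <<'E'
from h import *
p=arm.state()['ee_pos']; 
print(arm.move_linear([460.2,2.8,p[2]+4],20,f_stop=20)); rep('lift')
print(arm.move_linear([460.2,2.8,p[2]+10],20,f_stop=20)); rep('lift')
w=snap('scene'); 
u,v=proj(w,[470,-30,100]);u,v=int(u),int(v);cv2.imwrite('pics/c3.png',cv2.resize(w['frame'][v-50:v+50,u-60:u+60],(720,600),interpolation=cv2.INTER_CUBIC))
E
```

```text
False
lift 16.77 [460.    2.8 123. ] yaw 2.061 F [ 0.2  0.4 -1.8] M [-0.07 -0.01  0.02] w 0.663 g 30.0 j [-0.73  0.35  0.78  2.18 -0.37  0.74  0.78]
False
lift 17.23 [460.3   2.8 129.2] yaw 2.062 F [ 0.   0.5 -1.1] M [-0.08 -0.03 -0.01] w 0.661 g 30.0 j [-0.74  0.34  0.79  2.18 -0.36  0.75  0.77]
```

View pics/c3.png

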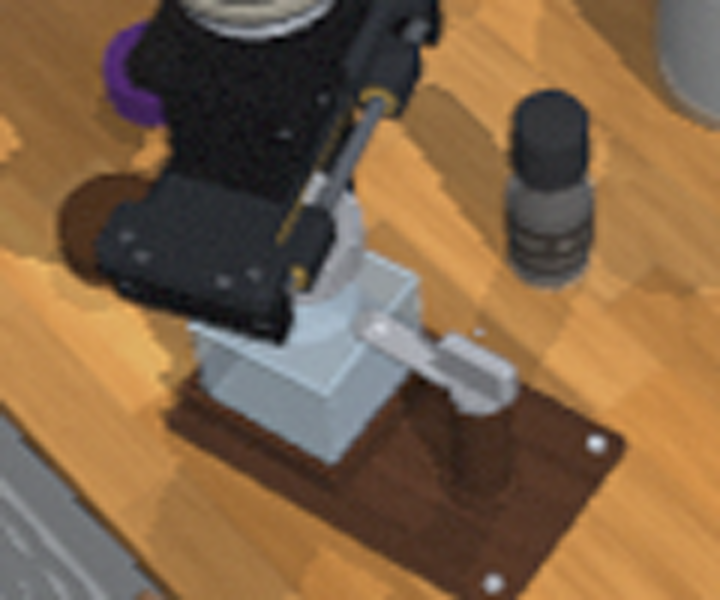

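```bash
python3 - <<'E'
from h import *
print(arm.move_linear([460,3,162],40,f_stop=20)); arm.sleep(0.5); rep('lift')
w=snap('scene'); t=snap('top')
u,v=proj(w,[470,-30,110]);u,v=int(u),int(v);A=cv2.resize(w['frame'][v-50:v+50,u-50:u+50],(400,400),interpolation=cv2.INTER_CUBIC)
print(u-50,v-50,'rim centre',proj(w,[460,3,117]),'cap edge',proj(w,[460,3,147]))
u,v=map(int,proj(t,[470,-30,110]));B=cv2.resize(t['frame'][v-50:v+50,u-50:u+50],(400,400),interpolation=cv2.INTER_CUBIC)
cv2.imwrite('pics/c4.png',np.hstack([A,B]))
E
```

```text
False
lift 18.75 [460.    2.9 162. ] yaw 2.061 F [-0.2 -0.3 -0.8] M [-0.09  0.06 -0.  ] w 0.66 g 30.0 j [-0.8   0.28  0.83  2.15 -0.29  0.82  0.71]
235 171 rim centre (np.float64(274.33862735573854), np.float64(214.33716931784585)) cap edge (np.float64(273.31702586737), np.float64(207.32707810316978))
```

View pics/c4.png

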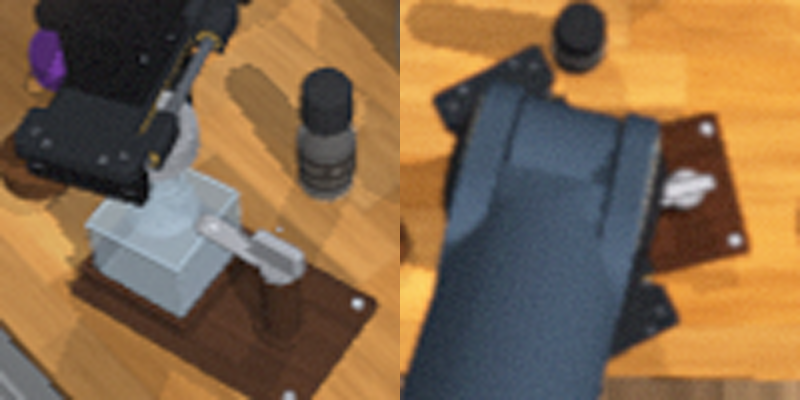

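The crops show the cap held above the open neck (left crop, about (180,150)). The jar sits in its recess, and the turnbutton arm lies over the shoulder with its tip at (210,225).

```bash
python3 -c "
from h import *
print(arm.hand_in())"
```

```text
the job is handed in; nothing more can be done
None
```

The job is handed in at about 19 s: turnbutton swung to about 1.56 rad over the jar's shoulder, cap unscrewed by 1.11 rad and held about 30 mm above the rim (computed from the tool height), jar still seated in the stand in the last picture, and no sign of contact with the other things.

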